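# Park the sprung jaw and unload the board carrier

### The arm

A 7-joint arm with a two-finger parallel gripper is mounted at the origin on a cart in front of the work surface, level with it; the furniture and walls round the work are solid. World frame = base frame: x ahead of the robot, y to its left, z up, the work surface at z = 0. Lengths are in m, angles in rad, forces in N, time in s.
With the tool pointing down it reaches from about 0.4 to 0.9 m from the base axis. Payload 5.6 kg.
Tool frame: the origin (TCP) lies at the very end of the fingers, on their centre line; the grasp point (between the pads) lies behind it (arm.tcp_to_grasp is the z of the grasp point in the tool frame, in m); z points along the fingers, y is the direction in which the jaws open and shut (so a half turn about z gives the same grasp; the last joint's range is limited). The gripper opens to 92 mm and grips with 3 to 60 N. Pads are 20 mm wide; open, the fingers measure 128 mm over their backs; the gripper's body (75 mm by 189 mm) begins 69 mm behind the grasp point.
Start: joints at [-1.206, 0.468, -0.012, 1.603, 0.006, 1.071, -0.056], TCP at [0.258, 0.597, 0.215] pointing down, gripper open.
Joint ranges: [-2.53, 2.53], [-0.31, 2.02], [-1.57, 1.55], [0.28, 2.44], [-1.29, 4.43], [0.15, 1.84], [-2.92, 2.92]. Speed limits (rad/s): [2.57, 2.57, 3.14, 3.14, 3.14, 3.14, 3.14].

### API

Orientations are given as a 3x3 rotation matrix whose columns are the frame's x, y, z axes.
In Python, from bench import arm gives the robot as it stands.
- The arm moves only by the tool drive_tool, never from a script. Its argument "increments" is a list of rows, each a list of 5 numbers: the opening, from 0 (shut) to 1 (fully open), then the shift along the tool's x, y, z scaled (see below), then the turn about the tool's z scaled (see below). A call has 1 to 20 rows; each row is the pose to reach, as a shift and turn from the pose measured when the call began, along the tool's axes at that moment, turning the shorter way round; what a row does not reach only later rows make up. The controller multiplies each number of a shift by 0.1 m and each number of a turn by 180 degrees. A row lasts 1/10 s, in which the tool goes at most 50 mm and 8.59 degrees, less where a joint would pass 70% of its speed; a pose out of reach is approached as far as the arm can. A call with a number of a shift or a turn outside -1 to 1 is refused whole. A call with a gripper value outside its range is refused whole. The fingers move at their own pace and stop on an object; "newtons" is the grip in N (left out, the last holds). Time passes only in rows, so rows that repeat a pose let the fingers close. It gives the time, the measured TCP pose, the force and the opening at its end, in the units of the state.
- arm.get_state(): the state, without advancing time (a new reading comes with each control period).
- arm.grab_frame(name): name is "side" or "top" or "wrist"; returns (picture, depth): 400x640x3 uint8, blue, green, red; 400x640 float32, m along the optical axis (not along the pixel's ray), 0 where there is no reading.
- arm.camera_params(name): a dict with "fov_y" (degrees; the focal length in pixels is half the picture's height over the tangent of half this angle, whatever the lens; pixels are square), "cx", "cy" (the principal point, pixels), "distortion" ([k1, k2, p1, p2, k3] as OpenCV has them; the pictures are not rectified), "extrinsics" (4x4, takes a point from world to camera coordinates). Camera axes: x right, y up, looking along -z (the intrinsics and any distortion apply to the point x, -y, -z); pixel columns grow to the right and rows downward; lengths in m; the calibration is good to about 2 mm. A picture is of the moment at which its call begins: read the wrist's pose just before it. camera_params takes no time and is no camera call; for the wrist camera it gives the pose at the moment of the call.
- arm.finish_job(): hands the job in, once; it reports no verdict.
Trained networks look in the newest picture that a camera, given by its name, has taken for a name from the list of things; names that differ only in an ending like _2 or _b are one class to them, and where a whole thing is asked for, a point or a joint stands for the part that bears it (a point fixed in the world has none). Each returns a list of dicts, best first, with "score" (0 to 1); they miss things now and then, are a little off and sometimes report something else, mostly with a low value. They report only what shows in the picture. A call takes as long as a camera call. They do not tell look-alikes from the thing itself.
- arm.regions_of(camera, target): "mask" (400x640 bool, what is visible of it).
- arm.spot_point(camera, target): "at" ([x, y, z] in m, in world coordinates, good to about 4 mm: a listed point, or the origin of a listed thing).
The state is a dict: "time_s": time; "joint_pos": joint angles; "joint_velocities": joint speeds; "joint_efforts": joint torques, N m; "tool_pos": TCP position; "orientation": TCP orientation; "wrist_force": force on the tool from outside, world axes, zero at the start; "ft_torque": the same for the moment, N m; "gripper_width": finger opening in m.
Only numpy, scipy, OpenCV 4.12 (cv2) and the standard library are available. Lean on these libraries where they do the work, as an engineer would, in place of code of your own. Each camera call takes 0.05 s, during which the arm holds its last target. There are 200 camera calls.

### The job

The circuit board lies in a black carrier that a spring-loaded jaw holds in the clamping fixture. Push the jaw's orange thumb tab back and then sideways so that its pin catches in the holding notch and the jaw stays open by itself when you let go; only then slide the carrier endways along the deck, without lifting it, until it lies wholly on the green pad, and leave the jaw parked. Leave the other things on the bench where they are.

Things in the scene. Friction and masses are not known exactly. Their poses are not given: they have to be found in the camera images.
- clamp_fixture: Board clamp, aluminium base fixed to the bench, cannot shift. Origin under its feet; x points from the front fence to the gate block (the way the jaw is pushed open), roughly away from the robot, y to the left, z up. All numbers here are mm in this frame. Deck top z = 14. Base x -105..142, y -65..95, and the pad wing x -105..25, y -230..-65. Guide rods at y = -46 and 46, posts up to z = 34.
- channel (a point): Middle of the carrier's channel on the deck, fixture x = -40, y = 0, z = 14. The channel runs along y, open at both ends, between the grey fixed fence (x -94..-80, y -60..60, top z = 26) and the jaw. Bare deck up to y = 95 leaves room for a fingertip behind the carrier. Axes as the fixture's.
- jaw (a joint): Position (m) of the blue jaw along fixture +x: 0 shut (rubber face at x = -15 mm), 0.015 resting on the carrier, 0.047 end stop. A spring always drives it shut: 7.5 N at 0.015, 12.3 N at 0.047. The tab passes sideways round the lip only at 0.042 or more; parked, it rests at 0.035. Jaw 25 mm thick, y -56..56, top z = 34.
- tab (a joint): Sideways position (m) of the orange thumb tab on the jaw along fixture +y: 0 in the free lane, 0.022 end stop, 0.020 to 0.022 in the notch. A weak spring (up to 2 N) returns it to 0. The lip blocks it while the jaw is below 0.042. Once round the lip, let the jaw come back: the spring seats the pin in the notch, where it stays.
- tab_corner (a point): Inner lower corner of the orange thumb tab (moves with it), where its floor (z = 39), push wall (facing -x) and side wall (facing -y) meet. Walls 6 thick, top z = 66; from here the push wall runs 49 to -y, the side wall 42 to -x. Open to -x, to -y and above, so a fingertip standing on this side of both walls can push the tab to +x and +y. Axes as the fixture's.
- notch (a point): Where the axis of the tab's steel pin (10 thick, 31 beyond the push wall's near face) stands when parked: fixture x = 110, y = 20.5, z = 32. It lies in the dark gate block (x 64..136, y -32..34, top z = 32): a lane along x at y = 0, then to +y round a 10 wide rounded lip into the notch, which has a yellow floor.
- carrier: Black carrier, 80 mm (its x) by 110 mm (its y), rim 12 mm high, with a green circuit board fixed in it whose parts rise to 18 mm; about 0.12 kg, loose. Origin at the centre of its underside. At the start it lies on the deck against the fence, axes along the fixture's, centre at fixture x = -40, y within 8 of 0, squeezed by the jaw; with the jaw parked 20 mm of play is left.
- pad_centre (a point): Centre of the green pad painted on the deck at the fixture's -y end (the robot's right): fixture x = -40, y = -147.5, z = 14 mm. The pad is level with the deck, 130 mm in x by 165 mm in y, without rim. Axes as the fixture's.
- meter: Bystander: green multimeter 170 x 86 x 49 mm lying at the left; origin under its centre.
- spool: Bystander: white solder spool, 55 mm wide and 45 mm high, at the right; origin under its centre.
- driver: Bystander: blue screwdriver, 134 mm long, lying at the right.
Things that resemble listed ones, but are neither listed nor needed, are in the scene too. Of the things that look like the carrier, the largest one is meant.

How it is judged:
By the outcome, as a careful person would: the job done as asked, in the order asked, and still so for the second after the job is handed in, with the robot touching nothing.
It also fails if it takes over 50 s, if anything falls off the work surface, if the arm or the gripper's body presses on something with over 40 N, if the wrist force passes 120 N, or if a joint passes its speed limit or range.

## Working session

There is one attempt and no reset: what is moved stays moved. The work goes in short steps, Python scripts to look and compute and a tool call to move; the robot and the scene stay as the last step left them, time stands still between calls to the robot, and variables do not carry over. Pictures are saved under pics/ and viewed, about 8 in all and at most 12, crops included, and the job is handed in when it is done.

Besides the shell and the picture viewer there is one more tool, called after "Emit:" in YAML: its name, and indented under it one key for each argument. drive_tool: Moves the arm, as the interface text tells. Its arguments: {"type":"object","properties":{"increments":{"type":"array"},"newtons":{"type":"number"}},"required":["increments"]}

```bash
ls; mkdir -p pics
python3 - <<'E'
from bench import arm
import cv2,numpy as np
s=arm.get_state();print(s['time_s'],s['tool_pos'],np.round(s['orientation'],3).tolist(),s['gripper_width'],arm.tcp_to_grasp)
a,_=arm.grab_frame('top');b,_=arm.grab_frame('side')
cv2.imwrite('pics/top1.png',a);cv2.imwrite('pics/side1.png',b)
for c in('top','side'):
  for n in('clamp_fixture','channel','tab_corner','notch','carrier','pad_centre','meter','spool','driver'):
    print(c,n,[(round(d['score'],2),np.round(d['at'],4).tolist()) for d in arm.spot_point(c,n)][:3])
print(arm.get_state()['time_s'])
E
```

```text
pics
0.0 [0.25760436 0.59614993 0.21365505] [[-0.918, 0.397, -0.001], [0.397, 0.918, -0.002], [-0.0, -0.002, -1.0]] 0.09192330385309962 -0.0187
top clamp_fixture [(0.61, [0.5595, 0.043, 0.0077]), (0.57, [0.5179, 0.0405, 0.0133]), (0.17, [0.4723, -0.416, 0.0003])]
top channel [(0.61, [0.5268, 0.0318, 0.0182])]
top tab_corner [(0.83, [0.6152, 0.0755, 0.0414])]
top notch [(0.87, [0.6652, 0.087, 0.0312])]
top carrier [(0.98, [0.5217, 0.0387, 0.0163]), (0.78, [0.4675, -0.3009, 0.0017]), (0.57, [0.7664, -0.1054, 0.0004])]
top pad_centre [(0.83, [0.5542, -0.1097, 0.0144])]
top meter [(0.66, [0.6245, 0.3326, -0.0])]
top spool [(0.69, [0.6027, -0.346, 0.0013])]
top driver [(0.6, [0.4728, -0.4174, 0.0007])]
side clamp_fixture [(0.87, [0.5598, 0.0472, 0.0026])]
side channel [(0.84, [0.5254, 0.0319, 0.0133])]
side tab_corner [(0.92, [0.6147, 0.0721, 0.0418])]
side notch [(0.63, [0.6667, 0.0829, 0.0316]), (0.42, [0.5535, -0.1104, 0.0173])]
side carrier [(0.93, [0.466, -0.3005, -0.002]), (0.89, [0.7626, -0.1081, -0.0028]), (0.76, [0.5271, 0.0378, 0.0183])]
side pad_centre [(0.63, [0.5491, -0.1127, 0.0148])]
side meter [(0.65, [0.6223, 0.3318, 0.0021]), (0.29, [0.6159, 0.0703, 0.0417])]
side spool [(0.92, [0.6036, -0.339, 0.0028]), (0.61, [0.6239, 0.3265, 0.0011])]
side driver [(0.75, [0.4685, -0.4162, -0.0022]), (0.36, [0.6662, 0.0827, 0.0389])]
1.0
```

View pics/top1.png

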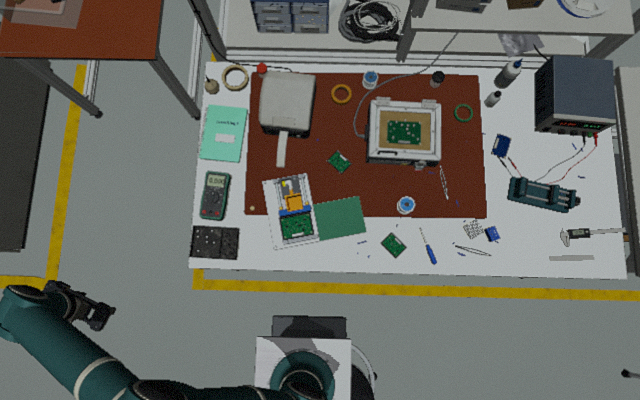

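View pics/side1.png

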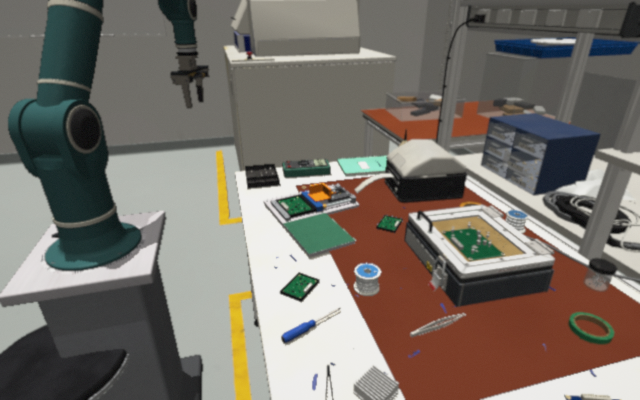

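```bash
cat > h.py <<'E'
import numpy as np
def fit(F,W):
    F=np.array(F,float)/1000;W=np.array(W);f=F-F.mean(0);w=W-W.mean(0)
    t=np.arctan2((f[:,0]*w[:,1]-f[:,1]*w[:,0]).sum(),(f*w).sum());R=np.array([[np.cos(t),-np.sin(t)],[np.sin(t),np.cos(t)]])
    o=W.mean(0)-R@F.mean(0);return t,o,R,W-(F@R.T+o)
def deproject(p,u,v,d,shape=(400,640)):
    import cv2
    f=shape[0]/2/np.tan(np.radians(p['fov_y'])/2);K=np.array([[f,0,p['cx']],[0,f,p['cy']],[0,0,1.]])
    n=cv2.undistortPoints(np.stack([u,v],-1).astype(float).reshape(-1,1,2),K,np.array(p['distortion'],float)).reshape(-1,2)
    c=np.stack([n[:,0]*d,-n[:,1]*d,-d,np.ones(len(n))]);return (np.linalg.inv(p['extrinsics'])@c)[:3].T
def cmd(o,t,fx,fy,z):
    """from current pose to fixture (fx,fy mm, z world m) with tool y=fixture x: tool shifts /0.1 and turn/pi"""
    from bench import arm
    s=arm.get_state();R=np.array(s['orientation']);c,n=np.cos(t),np.sin(t)
    g=np.array([*(o+np.array([[c,-n],[n,c]])@np.array([fx,fy])/1000),z])
    d=R.T@(g-s['tool_pos'])/.1
    y=R.T@np.array([c,n,0]);turn=np.arctan2(-y[0],y[1])/np.pi
    return np.round(d,3),round(turn,4),round(s['time_s'],2),np.round(s['wrist_force'],1)
E
python3 - <<'E'
from h import *
F=[(0,0),(-40,0),(-40,0),(110-20+20-20,0)]
F=[(0,0),(-40,0),(110,20.5),(-40,-147.5)]*2
W=[(.5595,.043),(.5268,.0318),(.6652,.087),(.5542,-.1097),(.5598,.0472),(.5254,.0319),(.6667,.0829),(.5491,-.1127)]
t,o,R,r=fit(F,W);print(t,np.degrees(t),o,np.round(r*1000,1))
print('tabcorner est',(R.T@(np.array([.615,.0738])-o))*1000)
print('carrier',(R.T@(np.array([.5244,.0382])-o))*1000)
print(cmd(o,t,0,0,.3))
E
```

```text
0.20324738281144022 11.645217232175318 [0.56208311 0.04225758] [[-2.6  0.7]
 [ 3.9 -2.4]
 [-0.5  2.5]
 [ 1.5  0.6]
 [-2.3  4.9]
 [ 2.5 -2.3]
 [ 1.  -1.6]
 [-3.6 -2.4]]
tabcorner est [58.19452716 20.21183164]
carrier [-37.7264787   3.6323071]
(array([-4.992, -3.882, -0.854]), np.float64(0.3055), 1.0, array([ 0.4,  0.2, -0.3]))
```

Emit:
drive_tool:
  increments:
    - [0,-0.4,-0.3,-0.1,0]
    - [0,-0.8,-0.6,-0.3,0]
    - [0,-1,-0.78,-0.4,0]

```text
time_s: 1.3
tool_pos: [0.321, 0.4828, 0.2555]
orientation: [[-0.917, 0.399, 0.001], [0.399, 0.917, -0.0], [-0.001, 0.0, -1.0]]
wrist_force: [0.8, 0.3, 0.3]
gripper_width: 0.0698
```

Emit:
drive_tool:
  increments:
    - [0,-0.4,-0.3,0,0.03]
    - [0,-0.8,-0.6,0,0.06]
    - [0,-1,-0.78,0,0.08]

```text
time_s: 1.6
tool_pos: [0.3838, 0.3679, 0.2561]
orientation: [[-0.784, 0.62, 0.003], [0.62, 0.784, -0.0], [-0.002, 0.001, -1.0]]
wrist_force: [0.2, 0.0, 0.3]
gripper_width: 0.0459
```

```bash
python3 -c "
from h import *
print(cmd(np.array([.562,.0423]),.2032,0,0,.3))"
```

```text
(array([-3.419, -1.447, -0.433]), np.float64(0.2223), 1.6, array([0.2, 0. , 0.3]))
```

Emit:
drive_tool:
  increments:
    - [0,-0.4,-0.17,-0.1,0.045]
    - [0,-0.8,-0.34,-0.2,0.09]
    - [0,-1,-0.43,-0.4,0.13]
    - [0,-1,-0.43,-0.4,0.175]
    - [0,-1,-0.43,-0.4,0.222]

```text
time_s: 2.1
tool_pos: [0.436, 0.272, 0.2971]
orientation: [[-0.195, 0.981, 0.004], [0.981, 0.195, 0.001], [0.0, 0.004, -1.0]]
wrist_force: [0.7, 0.3, -0.3]
gripper_width: 0.0062
```

Emit:
drive_tool:
  increments:
    - [0,-0.45,0.1,0,0]
    - [0,-0.9,0.15,0,0]
    - [0,-1,0.2,0,0]

```text
time_s: 2.4
tool_pos: [0.4763, 0.1733, 0.2974]
orientation: [[-0.189, 0.982, 0.004], [0.982, 0.189, 0.0], [-0.001, 0.004, -1.0]]
wrist_force: [0.1, 0.6, 0.1]
gripper_width: 0.0005
```

```bash
python3 -c "
from h import *
print(cmd(np.array([.562,.0423]),.2032,0,0,.3))"
```

```text
(array([-1.449,  0.593, -0.022]), np.float64(-0.004), 2.4, array([0.1, 0.6, 0.1]))
```

Emit:
drive_tool:
  increments:
    - [0,-0.45,0.2,0,0]
    - [0,-0.9,0.4,0,0]
    - [0,-1,0.4,0,0]
    - [0,-1,0.4,0,0]

```text
time_s: 2.8
tool_pos: [0.535, 0.0812, 0.2975]
orientation: [[-0.186, 0.983, 0.004], [0.983, 0.186, -0.0], [-0.001, 0.004, -1.0]]
wrist_force: [-0.6, 1.0, 0.5]
gripper_width: 0.0005
```

Run:
```python
from bench import arm
from h import *
import cv2
p=arm.camera_params('wrist');a,d=arm.grab_frame('wrist');cv2.imwrite('pics/w1.png',a);np.save('w1d.npy',d);np.save('w1a.npy',a);np.save('w1p.npy',p,allow_pickle=True)
for n in('clamp_fixture','channel','tab_corner','notch','carrier','pad_centre'):
    print(n,[(round(d['score'],2),np.round(d['at'],4).tolist()) for d in arm.spot_point('wrist',n)][:3])
```

```text
clamp_fixture [(0.65, [0.5612, 0.0436, -0.001])]
channel []
tab_corner [(0.82, [0.6164, 0.0734, 0.0405])]
notch [(0.64, [0.6672, 0.0868, 0.0369])]
carrier [(0.85, [0.5197, 0.0421, 0.0159])]
pad_centre []
```

View pics/w1.png

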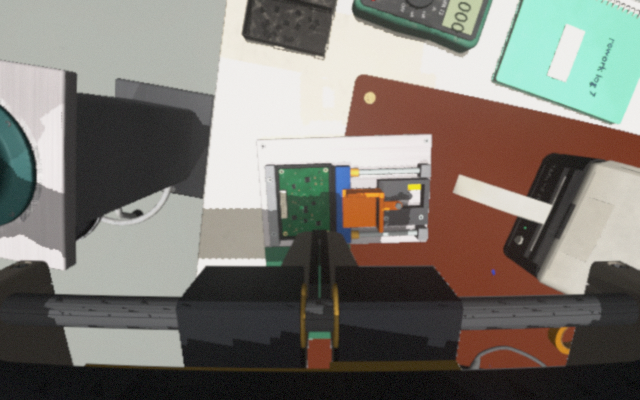

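Run:
```python
from h import *
p=np.load('w1p.npy',allow_pickle=True).item();d=np.load('w1d.npy')
v,u=np.mgrid[120:250,240:460];P=deproject(p,u.ravel(),v.ravel(),d[120:250,240:460].ravel()).reshape(130,220,3)
u=u;z=P[...,2]
for (r,c) in [(125,300),(145,300),(145,400),(160,300),(200,305),(190,365),(215,270)]: print((r,c),np.round(P[r-120,c-240]*1000,1))
# plus edge y=95: for columns find first row z>8mm ; ends
top=[];bot=[]
for c in range(265-240,425-240):
    k=np.where(z[:,c]>.008)[0][0];top.append((P[k,c]*[1,1,1]))
T=np.array(top)[:,:2]
l=[];r=[]
for k in range(145-120,235-120):
    i=np.where(z[k]>.008)[0];l.append(P[k,i[0]]);r.append(P[k,i[-1]])
for n,A in(('top',np.array(top)),('left',np.array(l)),('right',np.array(r))):
    A=A[:,:2];m=np.median(A,0)
    for _ in range(3):
        w,s,vt=np.linalg.svd(A-A.mean(0));e=(A-A.mean(0))@vt[1];A=A[abs(e)<2*e.std()+1e-4]
    print(n,len(A),np.degrees(np.arctan2(vt[0,1],vt[0,0])),A.mean(0),e.std())
    nrm=vt[1];print('  dist of fit',nrm,A.mean(0)@nrm)
```

```text
(125, 300) [498.3 140.1   1.9]
(145, 300) [503.9 113.3  17.5]
(145, 400) [642.4 139.7  15.9]
(160, 300) [507.5  92.6  16.9]
(200, 305) [524.7  38.5  25.1]
(190, 365) [601.   73.5  52.7]
(215, 270) [479.1   8.7  30.6]
top 147 12.746016435015381 [0.56098507 0.13602797] 0.00035527188155739956
  dist of fit [ 0.22062962 -0.97535766] -0.008905998113448759
left 81 -77.21747685290094 [0.45812456 0.04084715] 0.0004619474342875991
  dist of fit [-0.97521689 -0.22125104] -0.4558082862136141
right 90 -20.25561717719039 [0.68280194 0.09624751] 0.030459433901632988
  dist of fit [-0.34620903 -0.9381574 ] -0.3266875186728228
```

```bash
cat >> h.py <<'E'
O=np.array([.564,.041]);T=.2215
E
python3 -c "
from h import *
print(cmd(O,T,37,6,.047))
R=np.array([[np.cos(T),-np.sin(T)],[np.sin(T),np.cos(T)]])
for q in [(.6154,.0737),(.6664,.0856),(.5197,.0421),(.5217,.0387)]: print(R.T@(np.array(q)-O)*1000)
import numpy as np,cv2
p=np.load('w1p.npy',allow_pickle=True).item();d=np.load('w1d.npy');a=np.load('w1a.npy').astype(int)
v,u=np.where((a[...,2]>150)&(a[...,0]<60)&(a[...,1]>50));k=(v>180)&(v<240)&(u>330)&(u<400);v=v[k];u=u[k]
P=deproject(p,u,v,d[v,u]);Q=(P[:,:2]-O)@R*1000
for lo,hi in((30,48),(58,75)):
  m=(P[:,2]*1000>lo)&(P[:,2]*1000<hi);print(lo,m.sum(),np.percentile(Q[m],[1,10,50,90,99],axis=0).round(1).tolist(),np.median(P[m,2]))
m=P[:,2]>.058
b=np.zeros((400,640,3),np.uint8)
cv2.imwrite('pics/w1c.png',cv2.resize(a[130:250,250:440].astype(np.uint8),None,fx=4,fy=4,interpolation=cv2.INTER_CUBIC))
"
```

```text
(array([-0.411,  0.568,  2.51 ]), np.float64(-0.009), 3.15, array([ 0.2, -0.8, -0.2]))
[57.32821537 20.60887486]
[109.69658409  21.01379166]
[-42.97604447  10.8055357 ]
[-41.77186342   7.04921462]
30 1067 [[14.1, -45.1], [18.2, -25.9], [37.8, -6.8], [58.7, 7.8], [84.8, 15.5]] 0.04245868253893054
58 286 [[18.9, -27.5], [26.7, -16.0], [56.4, 18.9], [63.1, 22.9], [64.4, 23.6]] 0.06917620450991943
```

View pics/w1c.png

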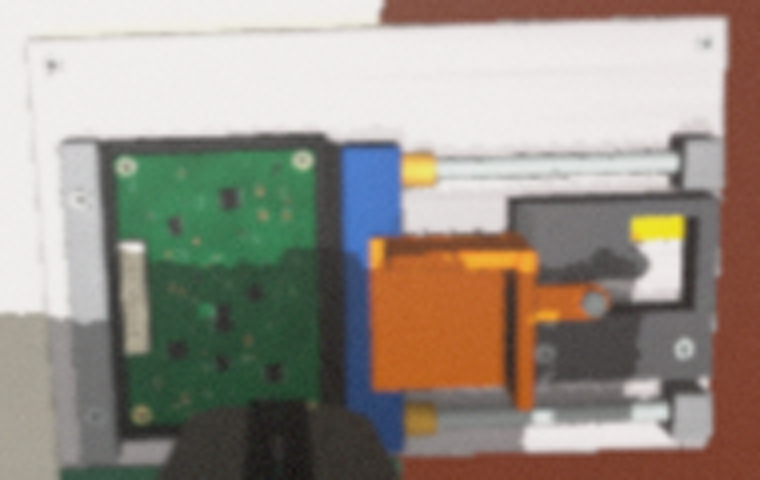

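Emit:
drive_tool:
  increments:
    - [0,-0.2,0.25,0.3,-0.009]
    - [0,-0.42,0.57,0.7,-0.009]
    - [0,-0.42,0.57,1,-0.009]
    - [0,-0.42,0.57,1,-0.009]

```text
time_s: 3.55
tool_pos: [0.5957, 0.054, 0.1932]
orientation: [[-0.22, 0.976, -0.005], [0.976, 0.22, -0.002], [-0.001, -0.005, -1.0]]
wrist_force: [-0.8, -0.5, -0.5]
gripper_width: 0.0005
```

Emit:
drive_tool:
  increments:
    - [0,0,0,0.4,0]
    - [0,0,0,0.8,0]
    - [0,0,0,1,0]
    - [0,0,0,1,0]

```text
time_s: 3.95
tool_pos: [0.5934, 0.055, 0.0921]
orientation: [[-0.221, 0.975, -0.009], [0.975, 0.221, -0.002], [0.0, -0.009, -1.0]]
wrist_force: [-0.0, 0.3, 0.4]
gripper_width: 0.0005
```

```bash
python3 -c "
from h import *
print(cmd(O,T,37,5,.047))
from bench import arm
import cv2
a,d=arm.grab_frame('side');cv2.imwrite('pics/s2.png',cv2.resize(a[150:270,230:400],None,fx=4,fy=4,interpolation=cv2.INTER_CUBIC))
"
```

```text
(array([-0.023,  0.057,  0.45 ]), np.float64(0.0005), 3.95, array([-0. ,  0.3,  0.4]))
```

View pics/s2.png

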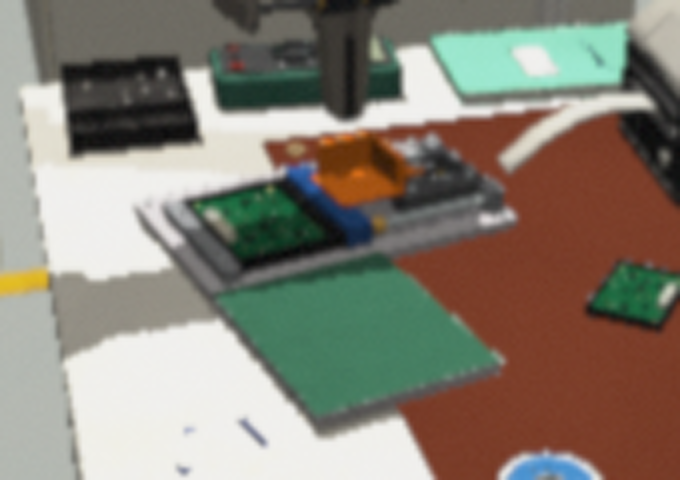

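Emit:
drive_tool:
  increments:
    - [0,-0.02,0.05,0.15,0]
    - [0,-0.02,0.05,0.3,0]
    - [0,-0.02,0.05,0.4,0]
    - [0,-0.02,0.05,0.45,0]
    - [0,-0.02,0.05,0.45,0]

```text
time_s: 4.5
tool_pos: [0.5994, 0.0539, 0.048]
orientation: [[-0.221, 0.975, -0.007], [0.975, 0.221, -0.002], [0.0, -0.007, -1.0]]
wrist_force: [0.1, 0.1, 0.1]
gripper_width: 0.0003
```

Emit:
drive_tool:
  increments:
    - [0,0,0.03,0,0]
    - [0,0,0.06,0,0]
    - [0,0,0.09,0,0]
    - [0,0,0.12,0,0]
    - [0,0,0.15,0,0]
    - [0,0,0.15,0,0]

```text
time_s: 5.1
tool_pos: [0.6118, 0.0565, 0.048]
orientation: [[-0.22, 0.975, -0.013], [0.975, 0.22, -0.002], [0.001, -0.013, -1.0]]
wrist_force: [-8.5, -1.2, 6.2]
gripper_width: 0.0008
```

```bash
python3 -c "
from h import *
print(cmd(O,T,0,0,.047))
from bench import arm
for c in('side','top'):
  arm.grab_frame(c);R=np.array([[np.cos(T),-np.sin(T)],[np.sin(T),np.cos(T)]])
  print([(d['score'],R.T@(np.array(d['at'][:2])-O)*1000) for d in arm.spot_point(c,'tab_corner')][:1])
"
```

```text
(array([-0.046, -0.501,  0.016]), np.float64(0.0002), 5.1, array([-8.5, -1.2,  6.2]))
[(0.59, array([63.63776498, 19.49550893]))]
[(0.43, array([63.87496811, 22.82473327]))]
```

Emit:
drive_tool:
  increments:
    - [0,0,0.04,0,0]
    - [0,0,0.08,-0.01,0]
    - [0,0,0.12,-0.01,0]
    - [0,0,0.15,-0.01,0]
    - [0,0,0.17,-0.01,0]
    - [0,0,0.17,-0.01,0]

```text
time_s: 5.9
tool_pos: [0.6245, 0.0593, 0.0482]
orientation: [[-0.22, 0.975, -0.021], [0.975, 0.22, -0.003], [0.002, -0.021, -1.0]]
wrist_force: [-9.5, -2.1, 5.0]
gripper_width: 0.0007
```

```bash
python3 -c "
from h import *
print(cmd(O,T,0,0,.047))"
```

```text
(array([-0.046, -0.63 ,  0.025]), np.float64(0.0001), 5.9, array([-9.5, -2.1,  5. ]))
```

Emit:
drive_tool:
  increments:
    - [0,0,0.03,0,0]
    - [0,0,0.06,0,0]
    - [0,0,0.08,0,0]
    - [0,0,0.1,0,0]
    - [0,0,0.1,0,0]

```text
time_s: 6.4
tool_pos: [0.6308, 0.0607, 0.0481]
orientation: [[-0.22, 0.975, -0.029], [0.976, 0.22, -0.003], [0.003, -0.029, -1.0]]
wrist_force: [-11.3, -2.4, 8.6]
gripper_width: 0.0002
```

```bash
python3 -c "
from h import *
print(cmd(O,T,0,0,.047))
from bench import arm
for c in('side','top'):
  arm.grab_frame(c);R=np.array([[np.cos(T),-np.sin(T)],[np.sin(T),np.cos(T)]])
  print([(d['score'],R.T@(np.array(d['at'][:2])-O)*1000) for d in arm.spot_point(c,'tab_corner')][:1])
"
```

```text
(array([-0.046, -0.695,  0.031]), np.float64(0.0), 6.4, array([-11.3,  -2.4,   8.6]))
[(0.52, array([84.28893978, 19.25265256]))]
[(0.49, array([-1.8439015,  0.0052202]))]
```

Emit:
drive_tool:
  increments:
    - [0,0,0.03,0,0]
    - [0,0,0.06,0,0]
    - [0,0,0.08,0,0]
    - [0,0,0.08,0,0]

```text
time_s: 7.0
tool_pos: [0.635, 0.0617, 0.0482]
orientation: [[-0.219, 0.975, -0.037], [0.976, 0.219, -0.003], [0.005, -0.037, -0.999]]
wrist_force: [-12.1, -1.3, 9.9]
gripper_width: 0.0007
```

Emit:
drive_tool:
  increments:
    - [0,0,0.04,0,0]
    - [0,0.03,0.07,0,0]
    - [0,0.06,0.07,0,0]
    - [0,0.09,0.07,0,0]
    - [0,0.12,0.07,0,0]
    - [0,0.15,0.07,0,0]
    - [0,0.15,0.07,0,0]

```text
time_s: 7.7
tool_pos: [0.634, 0.0761, 0.0483]
orientation: [[-0.219, 0.975, -0.047], [0.976, 0.219, -0.005], [0.005, -0.047, -0.999]]
wrist_force: [-13.6, -3.9, 10.7]
gripper_width: 0.0006
```

```bash
python3 -c "
from h import *
print(cmd(O,T,0,0,.047))
from bench import arm
for c in('side',):
  arm.grab_frame(c);R=np.array([[np.cos(T),-np.sin(T)],[np.sin(T),np.cos(T)]])
  print([(d['score'],R.T@(np.array(d['at'][:2])-O)*1000) for d in arm.spot_point(c,'tab_corner')][:1])
"
```

```text
(array([-0.19 , -0.758,  0.048]), np.float64(-0.0003), 7.7, array([-13.6,  -3.9,  10.7]))
[(0.69, array([-38.66940182,   7.17059016]))]
```

Emit:
drive_tool:
  increments:
    - [0,0.03,0.05,0,0]
    - [0,0.06,0.05,0,0]
    - [0,0.09,0.05,0,0]
    - [0,0.12,0.05,0,0]
    - [0,0.14,0.05,0,0]
    - [0,0.14,0.05,0,0]

```text
time_s: 8.4
tool_pos: [0.632, 0.0844, 0.0484]
orientation: [[-0.215, 0.975, -0.057], [0.977, 0.215, -0.011], [0.001, -0.058, -0.998]]
wrist_force: [-13.3, -11.0, 10.5]
gripper_width: 0.0007
```

```bash
python3 -c "
from h import *
print(cmd(O,T,0,0,.047))
from bench import arm
import cv2
a,d=arm.grab_frame('side');cv2.imwrite('pics/s3.png',cv2.resize(a[150:270,230:400],None,fx=4,fy=4,interpolation=cv2.INTER_CUBIC))
"
```

```text
(array([-0.278, -0.755,  0.057]), np.float64(-0.0015), 8.4, array([-13.3, -11. ,  10.5]))
```

View pics/s3.png

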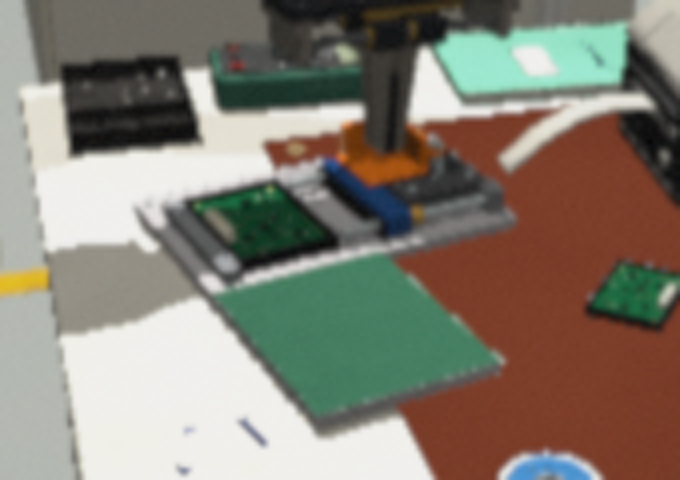

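Emit:
drive_tool:
  increments:
    - [0,0.05,0.04,0,0]
    - [0,0.1,0.04,0,0]
    - [0,0.13,0.04,0,0]
    - [0,0.13,0.04,0,0]

```text
time_s: 8.85
tool_pos: [0.63, 0.089, 0.0479]
orientation: [[-0.211, 0.975, -0.064], [0.978, 0.21, -0.021], [-0.007, -0.067, -0.998]]
wrist_force: [-8.9, -13.8, 5.9]
gripper_width: 0.0001
```

```bash
python3 -c "
from h import *
print(cmd(O,T,0,0,.047))"
```

```text
(array([-0.33 , -0.744,  0.062]), np.float64(-0.0029), 8.85, array([ -8.9, -13.8,   5.9]))
```

Emit:
drive_tool:
  increments:
    - [0,0.05,0.06,0,0]
    - [0,0.1,0.06,0,0]
    - [0,0.12,0.06,0,0]
    - [0,0.12,0.06,0,0]

```text
time_s: 9.25
tool_pos: [0.6303, 0.0894, 0.0478]
orientation: [[-0.204, 0.976, -0.072], [0.979, 0.202, -0.034], [-0.019, -0.078, -0.997]]
wrist_force: [-9.5, -20.6, 9.9]
gripper_width: 0.0002
```

```bash
python3 -c "
from h import *
print(cmd(O,T,0,0,.047))
from bench import arm
import cv2
a,d=arm.grab_frame('top');cv2.imwrite('pics/t3.png',cv2.resize(a[160:260,250:370],None,fx=6,fy=6,interpolation=cv2.INTER_CUBIC))
"
```

```text
(array([-0.338, -0.745,  0.072]), np.float64(-0.005), 9.25, array([ -9.5, -20.6,   9.9]))
```

View pics/t3.png

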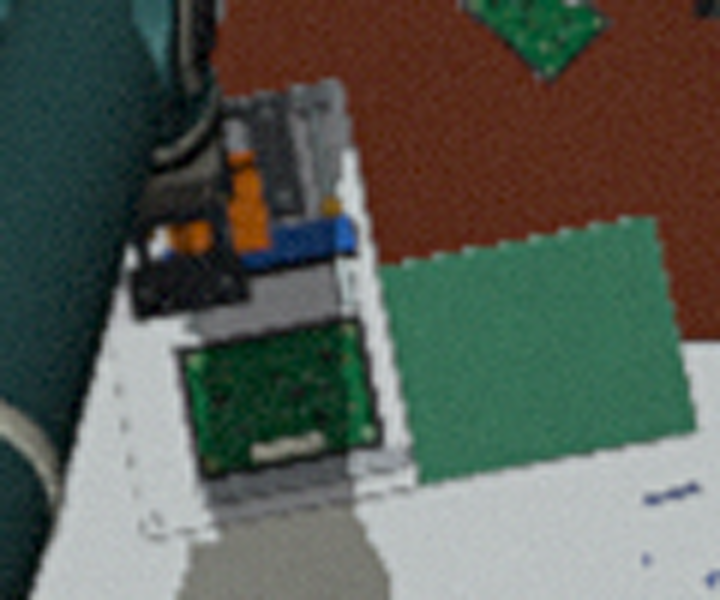

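Emit:
drive_tool:
  increments:
    - [0,0.06,0,0,0]
    - [0,0.06,-0.04,0,0]
    - [0,0.06,-0.08,0,0]
    - [0,0.06,-0.12,0,0]
    - [0,0.06,-0.15,0,0]
    - [0,0.06,-0.18,0,0]
    - [0,0.06,-0.18,0,0]

```text
time_s: 10.0
tool_pos: [0.6157, 0.0855, 0.0499]
orientation: [[-0.201, 0.978, -0.064], [0.979, 0.198, -0.041], [-0.027, -0.07, -0.997]]
wrist_force: [6.9, -10.8, -5.4]
gripper_width: 0.0005
```

```bash
python3 -c "
from h import *
print(cmd(O,T,0,0,.047))"
```

```text
(array([-0.331, -0.591,  0.08 ]), np.float64(-0.0061), 10.0, array([  6.9, -10.8,  -5.4]))
```

Emit:
drive_tool:
  increments:
    - [0,-0.03,0,0,0]
    - [0,-0.07,0,0,0]
    - [0,-0.1,0,0,0]
    - [0,-0.1,0,0,0]

```text
time_s: 10.4
tool_pos: [0.6177, 0.0758, 0.0503]
orientation: [[-0.201, 0.978, -0.064], [0.979, 0.198, -0.04], [-0.027, -0.07, -0.997]]
wrist_force: [-0.2, -0.7, -0.7]
gripper_width: 0.0003
```

Emit:
drive_tool:
  increments:
    - [0,0,0,-0.2,0]
    - [0,0,0,-0.5,0]
    - [0,0,0,-0.8,0]
    - [0,0,0,-0.8,0]

```text
time_s: 10.8
tool_pos: [0.6256, 0.0802, 0.1343]
orientation: [[-0.201, 0.978, -0.056], [0.979, 0.2, -0.038], [-0.026, -0.063, -0.998]]
wrist_force: [0.6, 0.4, -0.7]
gripper_width: 0.0001
```

```bash
python3 -c "
from h import *
print(cmd(O,T,0,0,.047))
from bench import arm
import cv2
a,d=arm.grab_frame('side')
a2,d2=arm.grab_frame('wrist')
cv2.imwrite('pics/s4.png',np.vstack([cv2.resize(a[160:230,250:390],(600,300),interpolation=cv2.INTER_CUBIC),cv2.resize(a2[100:300,200:540],(510,300))[:,:].copy() if 0 else cv2.resize(a2,(600,300))]))
"
```

```text
(array([-0.237, -0.626,  0.921]), np.float64(-0.0059), 10.8, array([ 0.6,  0.4, -0.7]))
```

View pics/s4.png

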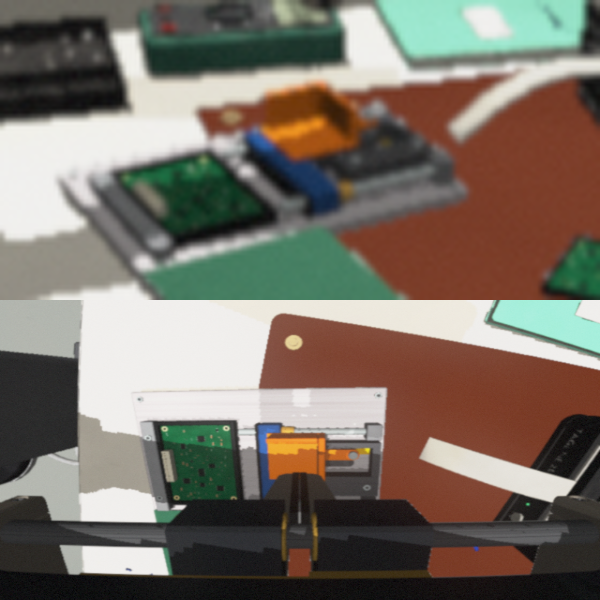

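Emit:
drive_tool:
  increments:
    - [0.27,0.25,-0.4,0,0]
    - [0.27,0.45,-0.8,0,0]
    - [0.27,0.6,-1,0,-0.006]
    - [0.27,0.6,-1,0,-0.006]

```text
time_s: 11.3
tool_pos: [0.5087, 0.1208, 0.1347]
orientation: [[-0.224, 0.972, -0.068], [0.974, 0.222, -0.039], [-0.023, -0.075, -0.997]]
wrist_force: [0.5, -0.5, -0.3]
gripper_width: 0.025
```

```bash
python3 -c "
from h import *
print(cmd(O,T,-40,87,.022))
R=np.array([[np.cos(T),-np.sin(T)],[np.sin(T),np.cos(T)]])
from bench import arm
import cv2
p=arm.camera_params('wrist')
a2,d2=arm.grab_frame('wrist');cv2.imwrite('pics/w5.png',a2)
print(p['extrinsics'])
print([(d['score'],R.T@(np.array(d['at'][:2])-O)*1000) for d in arm.spot_point('wrist','carrier')][:2])
arm.grab_frame('top')
print([(d['score'],R.T@(np.array(d['at'][:2])-O)*1000) for d in arm.spot_point('top','carrier')][:2])
"
```

```text
(array([-0.004,  0.048,  1.127]), np.float64(0.0015), 11.3, array([ 0.5, -0.5, -0.3]))
[[ 0.97214649  0.22201472 -0.07510436 -0.51237323]
 [-0.23407179  0.93596364 -0.26302559  0.01926634]
 [ 0.0118994   0.27327922  0.96186115 -0.35049493]
 [ 0.          0.          0.          1.        ]]
[(0.98, array([-43.32309422,   6.98852686]))]
[(0.7, array([-169.26781191, -312.85640133])), (0.53, array([ 161.14292039, -189.32746554]))]
```

View pics/w5.png

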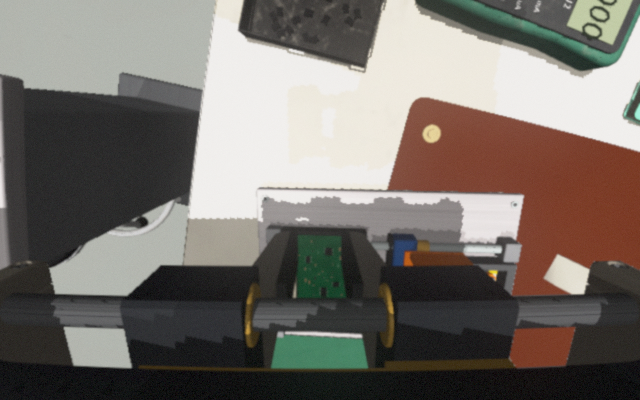

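Emit:
drive_tool:
  increments:
    - [0.27,0,0.02,0.3,0]
    - [0.27,0,0.03,0.6,0]
    - [0.27,0,0.05,0.9,0]
    - [0.27,0,0.05,0.95,0]
    - [0.27,0,0.05,0.95,0]

```text
time_s: 12.0
tool_pos: [0.5128, 0.1144, 0.0396]
orientation: [[-0.218, 0.974, -0.064], [0.976, 0.215, -0.041], [-0.026, -0.072, -0.997]]
wrist_force: [0.6, -0.3, -1.0]
gripper_width: 0.0251
```

```bash
python3 -c "
from h import *
print(cmd(O,T,-40,87,.0215))"
```

```text
(array([ 0.047, -0.049,  0.184]), np.float64(-0.0006), 12.0, array([ 0.6, -0.3, -1. ]))
```

Emit:
drive_tool:
  increments:
    - [0.27,0.02,-0.02,0.06,0]
    - [0.27,0.04,-0.05,0.12,0]
    - [0.27,0.05,-0.05,0.16,0]
    - [0.27,0.05,-0.05,0.185,0]
    - [0.27,0.05,-0.05,0.185,0]

```text
time_s: 12.5
tool_pos: [0.5056, 0.1175, 0.0214]
orientation: [[-0.218, 0.974, -0.064], [0.976, 0.216, -0.041], [-0.026, -0.072, -0.997]]
wrist_force: [0.3, 0.0, -0.7]
gripper_width: 0.0249
```

```bash
python3 -c "
from h import *
print(cmd(O,T,-40,87,.0215))"
```

```text
(array([-0.004,  0.001, -0.001]), np.float64(-0.0005), 12.5, array([ 0.3,  0. , -0.7]))
```

Emit:
drive_tool:
  increments:
    - [0.27,-0.07,0,0,0]
    - [0.27,-0.14,0,0,0]
    - [0.27,-0.21,0,0.005,0]
    - [0.27,-0.28,0,0.007,0]
    - [0.27,-0.35,0,0.009,0]
    - [0.27,-0.42,0,0.011,0]
    - [0.27,-0.49,0,0.013,0]
    - [0.27,-0.56,0,0.015,0]
    - [0.27,-0.63,0,0.017,0]
    - [0.27,-0.7,0,0.019,0]
    - [0.27,-0.77,0,0.02,0]
    - [0.27,-0.8,0,0.02,0]

```text
time_s: 13.7
tool_pos: [0.5234, 0.0383, 0.0215]
orientation: [[-0.217, 0.974, -0.063], [0.976, 0.215, -0.042], [-0.027, -0.071, -0.997]]
wrist_force: [0.9, 4.2, 2.6]
gripper_width: 0.0244
```

```bash
python3 -c "
from h import *
print(cmd(O,T,-40,-82.5,.0215))
R=np.array([[np.cos(T),-np.sin(T)],[np.sin(T),np.cos(T)]])
from bench import arm
import cv2
a,d=arm.grab_frame('side');cv2.imwrite('pics/s6.png',cv2.resize(a[160:270,230:400],None,fx=4,fy=4,interpolation=cv2.INTER_CUBIC))
for d in arm.spot_point('side','carrier')[:3]:print(d['score'],R.T@(np.array(d['at'][:2])-O)*1000)
"
```

```text
(array([-0.888,  0.005,  0.024]), np.float64(-0.0008), 13.7, array([0.9, 4.2, 2.6]))
0.93 [-171.81136084 -310.95105127]
0.86 [-35.6897202  -62.89581761]
0.58 [ 159.73057504 -190.13695958]
```

View pics/s6.png

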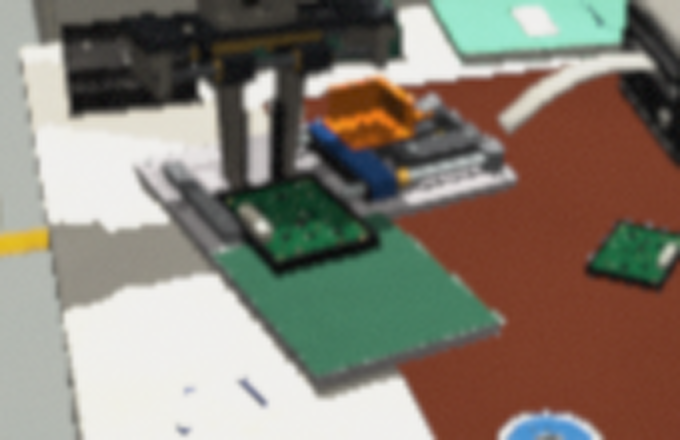

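Emit:
drive_tool:
  increments:
    - [0.27,-0.07,0,0,0]
    - [0.27,-0.14,0,0,0]
    - [0.27,-0.21,0,0.005,0]
    - [0.27,-0.28,0,0.007,0]
    - [0.27,-0.35,0,0.009,0]
    - [0.27,-0.42,0,0.011,0]
    - [0.27,-0.49,0,0.013,0]
    - [0.27,-0.56,0,0.015,0]
    - [0.27,-0.63,0,0.017,0]
    - [0.27,-0.7,0,0.019,0]
    - [0.27,-0.77,0,0.02,0]
    - [0.27,-0.83,0,0.022,0]
    - [0.27,-0.88,0,0.024,0]
    - [0.27,-0.92,0,0.024,0]
    - [0.27,-0.92,0,0.024,0]

```text
time_s: 15.3
tool_pos: [0.5429, -0.0531, 0.0214]
orientation: [[-0.216, 0.974, -0.064], [0.976, 0.214, -0.043], [-0.029, -0.072, -0.997]]
wrist_force: [0.6, 0.0, 0.2]
gripper_width: 0.0245
```

Emit:
drive_tool:
  increments:
    - [0.27,0.05,0,0,0]
    - [0.27,0.12,0,0,0]
    - [0.27,0.16,0,-0.2,0]
    - [0.27,0.18,0,-0.6,0]
    - [0.27,0.18,0,-1,0]
    - [0.27,0.18,0,-1,0]

```text
time_s: 15.9
tool_pos: [0.5492, -0.0302, 0.1253]
orientation: [[-0.217, 0.975, -0.055], [0.976, 0.215, -0.042], [-0.03, -0.062, -0.998]]
wrist_force: [1.2, 0.4, -0.6]
gripper_width: 0.025
```

Emit:
drive_tool:
  increments:
    - [0.27,0.4,0,-0.3,0]
    - [0.27,0.8,0,-0.6,0]
    - [0.27,1,0,-0.9,0]
    - [0.27,1,0,-0.9,0]

```text
time_s: 16.3
tool_pos: [0.5337, 0.0765, 0.2151]
orientation: [[-0.224, 0.973, -0.049], [0.974, 0.223, -0.039], [-0.027, -0.056, -0.998]]
wrist_force: [0.1, 0.0, -0.1]
gripper_width: 0.0247
```

```bash
python3 -c "
from h import *
print(cmd(O,T,-40,-82.5,.0215))
R=np.array([[np.cos(T),-np.sin(T)],[np.sin(T),np.cos(T)]])
from bench import arm
import cv2
a,d=arm.grab_frame('side');b,d=arm.grab_frame('top');cv2.imwrite('pics/s7.png',np.hstack([cv2.resize(a[160:270,230:400],None,fx=2.4,fy=4,interpolation=cv2.INTER_CUBIC),cv2.resize(b[160:270,255:375],(390,440),interpolation=cv2.INTER_CUBIC)]))
for c in('side','top'):
  for n in('carrier','tab_corner','pad_centre'):
    for d in arm.spot_point(c,n)[:3]:print(c,n,d['score'],R.T@(np.array(d['at'][:2])-O)*1000)
"
```

```text
(array([-1.184, -0.078,  1.976]), np.float64(0.0015), 16.3, array([ 0.1,  0. , -0.1]))
side carrier 0.86 [ 162.55787585 -187.59602075]
side carrier 0.73 [-170.73377552 -313.44881224]
side carrier 0.7 [ -36.93075856 -152.61510106]
side tab_corner 0.91 [75.39309643 41.65430363]
side pad_centre 0.88 [ -43.15612951 -144.75540918]
top carrier 0.77 [ -43.30621614 -151.79440584]
top carrier 0.72 [-169.38918745 -309.75393973]
top carrier 0.58 [ 163.81643595 -187.46942501]
top tab_corner 0.42 [75.91329065 45.32981693]
top pad_centre 0.58 [ -38.91202394 -143.66107473]
top pad_centre 0.43 [-1.50990225 -0.78752472]
```

View pics/s7.png

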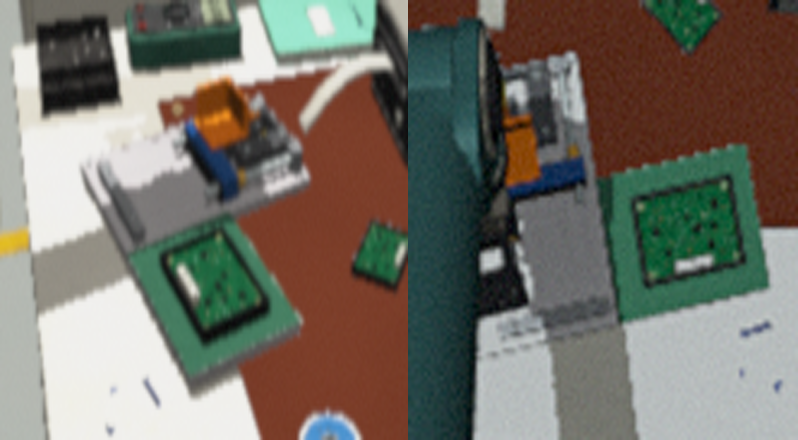

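The carrier lies centrally on the pad with green visible on all four sides. The jaw is parked, the arm is clear, and the bystanders look unmoved.

```bash
python3 -c "
from bench import arm
print(arm.finish_job())"
```

```text
the job is handed in; nothing more can be done
None
```

The jaw is parked open and the carrier is wholly on the green pad. I handed the job in at about 17 s on the robot clock.

- **Jaw:** I pushed the orange tab back to about the jaw's end stop, then sideways until it would go no further. I then let the jaw spring back, so that the pin seated in the notch. The jaw stayed open when I let go. The last pictures still show it parked, with the tab corner at about fixture x 75, y 42–45 mm, against roughly 79 and 42 expected. The camera estimates are good to about 4 mm.
- **Carrier:** I slid it along the channel with two fingers near deck level. It ended at about x -40, y -152 mm, and green pad shows on all four sides. The pad's own centre is at x -40, y -147.5 mm.
- **Forces:** The largest wrist force in the readings was about 25 N. The arm was clear of everything at the end.
- **Disagreements:**
  - Two estimates of the fixture's pose differed by about 3 mm and 1°, so I used a value between them.
  - The tool tilted by about 4° while pushing the jaw and kept most of that tilt. It caused no trouble.
  - Some detections were look-alikes or clearly misplaced, and I ignored them.
- **Bystanders:** In the last pictures the meter looked unmoved. The spool and screwdriver were barely or not in those pictures, and I did not re-measure any of the three.

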